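# Move a latched plug-in module from one drive to the other

### The arm

A 6-joint arm with a two-finger parallel gripper is mounted at the origin on the work surface. World frame = base frame: x ahead of the robot, y to its left, z up, the work surface at z = 0. Lengths are in m, angles in rad, forces in N, time in s.
With the tool pointing down it reaches from about 0.25 to 0.775 m from the base axis. Payload 4 kg.
Tool frame: the origin (TCP) lies on the centre line of the jaws, within the pads' length; the fingertips stand 19 mm ahead of it and the grasp point (between the pads) is the TCP; x points along the fingers, z is the direction in which the jaws open and shut, and the axes are right-handed (so a half turn about x gives the same grasp; the last joint's range is limited). The gripper opens to 94 mm and grips with 3 to 60 N. Pads are 16 mm wide; open, the fingers measure 119 mm over their backs; the gripper's body (75 mm by 177 mm) begins 78 mm behind the grasp point.
Start: joints at [-1.338, 0.087, 1.371, -0, 1.684, -0.103], TCP at [0.181, -0.519, 0.225] pointing down, gripper open.
Joint ranges: [-3.1, 3.1], [-0.76, 2.03], [0.27, 2.55], [-1.08, 4.22], [0.17, 2.65], [-2.57, 2.57]. Speed limits (rad/s): [2.79, 2.79, 3.14, 3.14, 3.14, 3.14].

### API

Orientations are given as [roll, pitch, yaw] about the fixed x, y, z axes, in that order (R = Rz(yaw) Ry(pitch) Rx(roll)).
In Python, from bench import robot, snapshot, camera_params gives the robot as it stands.
- The arm moves only by the tool step_arm, never from a script. Its argument "motion" is text: rows parted by semicolons, each of 7 numbers parted by spaces: the opening in per cent of the stroke, from 0 (shut) to 100 (fully open), then the shift along the tool's x, y, z in cm, then the turn, a rotation vector about the tool's x, y, z in rad. A call has 1 to 20 rows; each row shifts and turns the commanded pose from where the row before left it, along the tool's axes as they then stand; what a row does not reach is not made up. A row lasts 1/12 s, in which the tool goes at most 41.7 mm and 7.16 degrees, less where a joint would pass 70% of its speed; a pose out of reach is approached as far as the arm can. A call with a gripper value outside its range is refused whole. The fingers move at their own pace and stop on an object; the grip force is fixed at half the most. Time passes only in rows, so rows that do not move let the fingers close. It gives the time, the measured TCP pose, the force and the opening at its end, in the units of the state.
- robot.get_obs(): the state, without advancing time (a new reading comes with each control period).
- snapshot(name): name is "side" or "top" or "wrist"; returns the picture (420x560x3 uint8, red, green, blue); there is no depth.
- camera_params(name): a dict with "fx", "fy", "cx", "cy" (pixels), "D" ([k1, k2, p1, p2, k3] as OpenCV has them; the pictures are not rectified), "R" (3x3) and "t" (3): a world point X has camera coordinates R X + t. Camera axes: x right, y down, z forward; pixel columns grow to the right and rows downward; lengths in m; the calibration is good to about 2 mm. A picture is of the moment at which its call begins: read the wrist's pose just before it. camera_params takes no time and is no camera call; for the wrist camera it gives the pose at the moment of the call.
- robot.close_job(): hands the job in, once; it reports no verdict.
The state is a dict: "time": time; "joint_positions": joint angles; "qvel": joint speeds; "joint_torque": joint torques, N m; "tool_pos": TCP position; "ee_rot": TCP orientation; "wrist_force": force on the tool from outside, world axes, zero at the start; "wrist_torque": the same for the moment, N m; "width": finger opening in m.
Only numpy, scipy, OpenCV 4.12 (cv2) and the standard library are available. Lean on these libraries where they do the work, as an engineer would, in place of code of your own. Each camera call takes 0.05 s, during which the arm holds its last target.

### The job

One of the two drives on the panel holds a plug-in module; take it out and fit it in the empty bay of the other drive, turned the same way, its tab on the notched side. Press the module's sprung tab in and keep it pressed while you lift the module straight out, then push it into the other bay fully home so that the tab springs back out and latches it. Work gently: do not wrench the module against its latch or force it into the bay, and leave the other parts on the panel alone.

Things in the scene. Friction and masses are not known exactly. Their poses are not given: they have to be found in the camera images.
- module_grip (a point): The place to pinch the black plug-in module (48 mm along x, 38 mm along y, 90 mm tall; 0.13 to 0.25 kg): a point on its vertical centre line 71 mm above its underside, level with the thumb pad of its sprung tab. z up, y towards the tab. The plain face is 19 mm off on -y. Pinching the plain face and the thumb pad along y presses the tab. The module starts latched in drive A.
- tab_pad (a point): Middle of the outer face of the tab's ribbed thumb pad, 24 mm wide (x) by 30 mm tall (56 to 86 mm above the module's underside). It stands 25 mm from the module's centre line (+y) when out, 20 mm when pressed right in: the module is then 39 mm wide there.
- tab (a joint): How far the module's snap tab is pressed in, m: 0 out (at rest), 0.005 right in. Spring: 4 N to start, 9 N at full travel, a few N more with the latch's friction. A barb low on the tab (12.5 to 16.5 mm above the underside, sloped below) stands 4 mm out of the module's side and hooks under the socket's lip; it clears the lip only with the tab pressed 4 mm or more.
- module_foot (a point): Centre of the module's flat underside, 71 mm below module_grip. Latched, it lies 30.5 mm below the rim of the socket, so that 59.5 mm of the module stand out.
- drive_a_bay (a point): Drive A, a fixed grey box holding the module at the start: nominal centre of the mouth of its bay, 6 mm above the drive's 46 mm tall body and 55 mm above the table. The body reaches 40 mm to -x, 95 mm to +x (terminals), 36 mm to either side. z up, y towards the side with a notch in its wall, where the module's tab lies. Keep the contact forces of the module on socket A under 40 N, on B under 30 N in sum.
- drive_b_bay (a point): Drive B, identical, empty at the start: nominal centre of its bay's mouth, same axes. The module belongs here, its y along this y. In each drive the bay is a dark socket, set in the drive with a different offset each time: its true mouth lies up to 3.5 mm off this point along x and along y and up to 5 mm higher or lower (not turned), and must be found by feel.
- drive_b_floor (a point): Nominal centre of the hard floor of drive B's socket, 32 mm below its mouth (and as far off as the mouth is). A sprung contact block stands 4 mm above the floor and pushes the module's foot up: 3 N when first touched (foot 28 mm below the mouth), 5 N at the latched depth (30.5 mm), 6 N at the floor. Socket A is the same.
- drive_b_lip (a point): Nominal lower edge of the socket's lip on the notched side (y), 14 mm below the mouth. The socket is a vertical shaft 50.4 mm (x) by 40.4 mm (y) with steep lead-ins, 4 mm wide and 7 mm deep, all round its mouth. Only if the foot is pushed onto, or within 1 mm of, the hard floor does the barb spring out under the lip once the tab is let go; the contact block then lifts the module against the lip.
- contactor_mid (a point): Middle of a loose contactor (bystander), a black block 44 by 56 by 60 mm tall, standing on the panel; to be left alone.
- driver_grip (a point): Grip of a loose screwdriver (bystander), 200 mm long, 26 mm thick, lying on the panel; to be left alone.
- terminals_mid (a point): Middle of a loose row of terminal blocks on a piece of rail (bystander), 44 by 150 by 40 mm tall; to be left alone.
Things that resemble listed ones, but are neither listed nor needed, are in the scene too. Leave any yellow look-alike of the part that bears module_grip alone.

How it is judged:
By the outcome, as a careful person would: the job done as asked, in the order asked, and still so for the second after the job is handed in, with the robot touching nothing.
It also fails if it takes over 72 s, if anything falls off the work surface, if the arm or the gripper's body presses on something with over 40 N, if the wrist force passes 120 N, or if a joint passes its speed limit or range.

## Working session

There is one attempt and no reset: what is moved stays moved. The work goes in short steps, Python scripts to look and compute and a tool call to move; the robot and the scene stay as the last step left them, time stands still between calls to the robot, and variables do not carry over. Pictures are saved under pics/ and viewed, and the job is handed in when it is done.

Besides the shell and the picture viewer there is one more tool, called after "Emit:" in YAML: its name, and indented under it one key for each argument. step_arm: Moves the arm, as the interface text tells. Its arguments: {"type":"object","properties":{"motion":{"type":"string"}},"required":["motion"]}

```bash
ls; mkdir -p pics
python3 - <<'E'
from bench import robot, snapshot, camera_params
import cv2
o=robot.get_obs(); print(o)
for n in ["side","top","wrist"]:
    p=camera_params(n); print(n,p)
    cv2.imwrite(f"pics/{n}0.png",snapshot(n)[:,:,::-1])
E
```

```text
pics
{'time': 0.0, 'joint_positions': array([-1.33809359e+00,  8.79273412e-02,  1.37224909e+00, -8.38697937e-06,
        1.68357450e+00, -1.03074950e-01]), 'qvel': array([ 4.80543779e-04,  2.49942355e-04,  1.19330400e-03,  5.07493487e-04,
       -7.83511447e-05, -3.84188753e-04]), 'joint_torque': array([-8.39736167e-04, -3.40187466e+01, -3.02423036e+01,  7.17013003e-02,
        3.31327273e-02, -1.77503907e-04]), 'tool_pos': array([ 0.18111637, -0.51879084,  0.22332186]), 'ee_rot': array([3.04237989, 1.56863803, 1.80736031]), 'wrist_force': array([ 0.57049623,  0.18752056, -0.11303573]), 'wrist_torque': array([-0.01962089, -0.00700574,  0.02455292]), 'width': 0.0940518196689911}
side {'fx': 467.58186845273383, 'fy': 467.58186845273383, 'cx': 279.1345952118348, 'cy': 206.74318976966683, 'D': array([-0.0124388,  0.       ,  0.       ,  0.       ,  0.       ]), 'R': array([[-0.94417911, -0.32902901,  0.0163011 ],
       [-0.21201807,  0.56904324, -0.79450496],
       [ 0.25213915, -0.75361111, -0.60703884]]), 't': array([0.52398569, 0.23819737, 0.85875063])}
top {'fx': 391.41687557306676, 'fy': 391.41687557306676, 'cx': 280.26481774282576, 'cy': 205.19921129904657, 'D': array([-0.10580632,  0.        ,  0.        ,  0.        ,  0.        ]), 'R': array([[-0.01570516, -0.99987289,  0.00274896],
       [-0.97836897,  0.01480011, -0.20633739],
       [ 0.20627048, -0.00593006, -0.97847704]]), 't': array([-0.0400545 ,  0.59459131,  0.89711853])}
wrist {'fx': 344.59223576011243, 'fy': 344.59223576011243, 'cx': 281.8275154537349, 'cy': 207.22240877519894, 'D': array([-0.03661452,  0.        ,  0.        ,  0.        ,  0.        ]), 'R': array([[ 0.33005801, -0.94395484, -0.00331274],
       [-0.90397494, -0.31708556,  0.28685547],
       [-0.27182903, -0.09168432, -0.95796814]]), 't': array([-0.5500821 , -0.02941697,  0.39229474])}
```

View pics/side0.png

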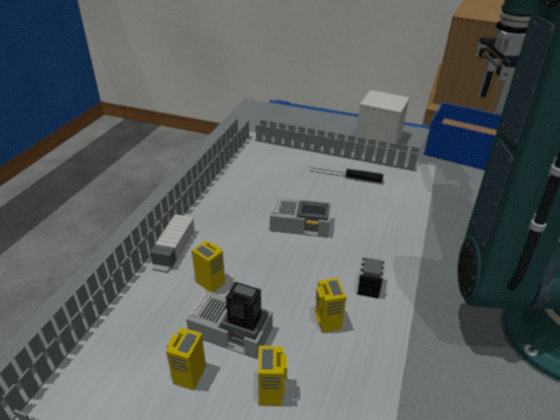

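View pics/top0.png

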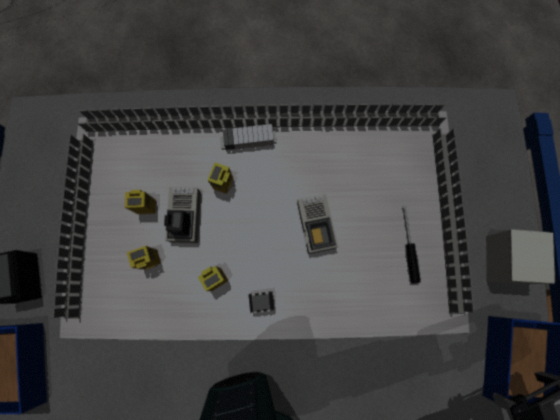

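View pics/wrist0.png

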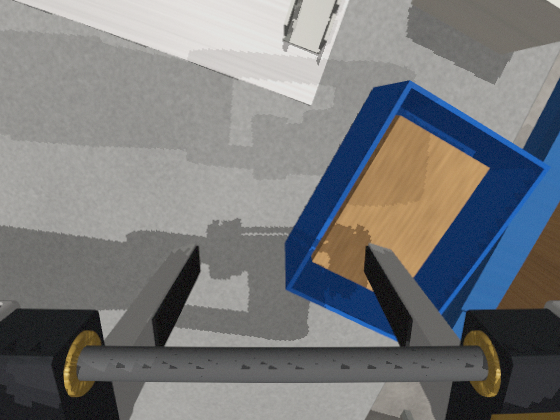

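Run:
```python
import cv2
a=cv2.imread("pics/top0.png");s=cv2.imread("pics/side0.png")
c=cv2.resize(a[150:310,110:350],None,fx=3.3,fy=3.3,interpolation=cv2.INTER_CUBIC);c=cv2.convertScaleAbs(c,alpha=1.5);cv2.imwrite("pics/topc.png",c)
c=cv2.resize(s[180:380,160:360],None,fx=3,fy=3,interpolation=cv2.INTER_CUBIC);cv2.imwrite("pics/sidec.png",c)
```

```text
(no output)
```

View pics/topc.png

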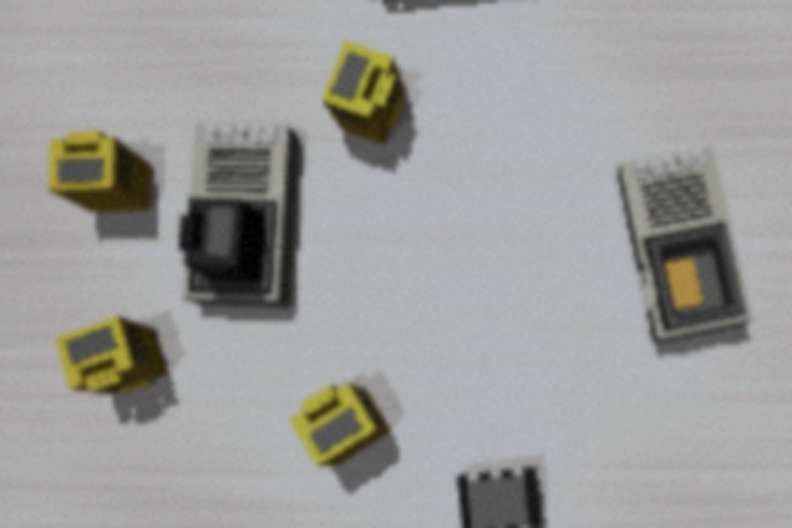

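View pics/sidec.png

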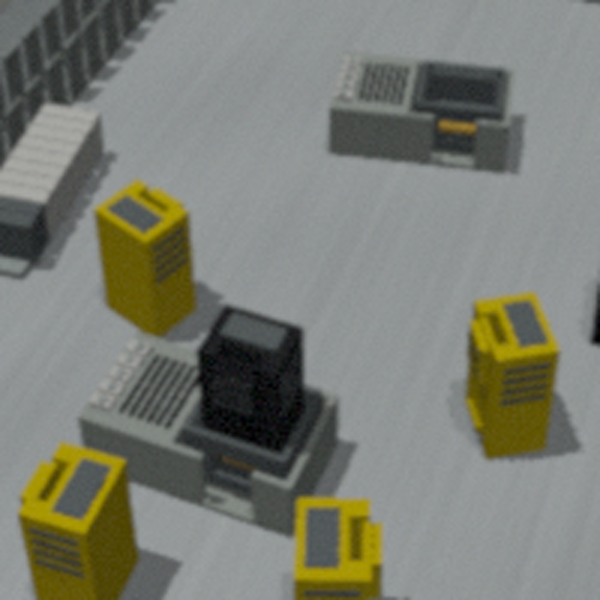

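```bash
cat > h.py <<'E'
from bench import robot, snapshot, camera_params
import cv2, numpy as np
from scipy.spatial.transform import Rotation as Ro
def ray(P,uv):
    K=np.array([[P['fx'],0,P['cx']],[0,P['fy'],P['cy']],[0,0,1]])
    n=cv2.undistortPoints(np.array(uv,float).reshape(-1,1,2),K,P['D']).reshape(-1,2)
    d=np.c_[n,np.ones(len(n))]@P['R']   # R^T d
    return -P['R'].T@P['t'],d
def onz(P,uv,z):
    c,d=ray(P,uv); return c+d*((z-c[2])/d[:,2])[:,None]
def proj(P,X):
    K=np.array([[P['fx'],0,P['cx']],[0,P['fy'],P['cy']],[0,0,1]])
    return cv2.projectPoints(np.array(X,float).reshape(-1,1,3),cv2.Rodrigues(P['R'])[0],P['t'],K,P['D'])[0].reshape(-1,2)
def Rt(o): return Ro.from_euler('xyz',o['ee_rot']).as_matrix()
def down(yaw):  # tool x down, tool z (jaw) along world dir yaw
    x=np.array([0,0,-1.]);z=np.array([np.cos(yaw),np.sin(yaw),0]);return np.c_[x,np.cross(z,x),z]
def delta(pos,yaw,pose=None):
    o=robot.get_obs(); R=Rt(o); p=o['tool_pos']
    sh=R.T@(np.array(pos)-p)*100; rv=Ro.from_matrix(R.T@down(yaw)).as_rotvec()
    return sh,rv
E
python3 - <<'E'
from h import *
P=camera_params('top')
f=lambda l,ox=110,oy=150:[(x/3.3+ox,y/3.3+oy) for x,y in l]
A=onz(P,f([(197,124),(290,130),(187,297),(283,303)]),.049);print("A",A.round(4))
B=onz(P,f([(617,160),(717,148),(655,340),(748,318)]),.049);print("B",B.round(4))
print(onz(P,f([(212,235)]),.1145))
print(onz(P,[(262,301)],.06),onz(P,f([(83,160),(92,345),(335,425),(355,75)]),.093))
o=robot.get_obs();print(Rt(o).round(3))
Pw=camera_params('wrist');Rw=Pw['R'];c=-Rw.T@Pw['t'];print("cam in tool",Rt(o).T@(c-o['tool_pos']),(Rt(o).T@Rw.T).round(3))
for y in (1.57,-1.57): print(delta([.4,.2,.3],y))
E
```

```text
A [[0.6464 0.2296 0.049 ]
 [0.6404 0.1574 0.049 ]
 [0.5134 0.2316 0.049 ]
 [0.5081 0.1591 0.049 ]]
B [[ 0.6131 -0.0912  0.049 ]
 [ 0.6214 -0.1674  0.049 ]
 [ 0.477  -0.1159  0.049 ]
 [ 0.4919 -0.1853  0.049 ]]
[[0.54874662 0.19664177 0.1145    ]]
[[ 0.36493446 -0.00269919  0.06      ]] [[0.60922736 0.30071742 0.093     ]
 [0.47427886 0.28640756 0.093     ]
 [0.4172641  0.11137348 0.093     ]
 [0.66995655 0.10136214 0.093     ]]
[[-0.     0.944  0.33 ]
 [ 0.002  0.33  -0.944]
 [-1.     0.    -0.002]]
cam in tool [-0.15897295  0.0846612   0.00144614] [[ 0.001 -0.287  0.958]
 [ 0.001 -0.958 -0.287]
 [ 1.     0.001 -0.001]]
(array([ -7.53366588,  44.35347672, -60.67715811]), array([-2.80501661e+00, -1.39845446e-04, -2.35487582e-03]))
(array([ -7.53366588,  44.35347672, -60.67715811]), array([ 3.34982443e-01, -1.66316879e-03,  9.74390530e-05]))
```

Emit:
step_arm:
  motion: "100 -2.5 0 0 0.112 0 0;100 -2.5 0 0 0.112 0 0;100 -2.5 0 0 0.111 0 0;100 0 2.6 -2.66 0 0 0;100 0 2.6 -2.66 0 0 0;100 0 2.6 -2.66 0 0 0;100 0 2.6 -2.66 0 0 0;100 0 2.6 -2.66 0 0 0;100 0 2.6 -2.66 0 0 0;100 0 2.6 -2.66 0 0 0;100 0 2.6 -2.66 0 0 0;100 0 2.6 -2.66 0 0 0;100 0 2.6 -2.66 0 0 0;100 0 2.6 -2.66 0 0 0;100 0 2.6 -2.66 0 0 0;100 0 2.6 -2.66 0 0 0;100 0 2.6 -2.66 0 0 0;100 0 0 0 0 0 0;100 0 0 0 0 0 0"

```text
time: 1.73
tool_pos: [0.5456, -0.1451, 0.2983]
ee_rot: [-1.744, 1.569, 2.973]
wrist_force: [0.1, 0.3, -0.8]
width: 0.0943
```

Run:
```python
from h import *
import pickle
o=robot.get_obs();P=camera_params('wrist');im=snapshot('wrist');print(o['time'],o['tool_pos'],o['wrist_force'],Rt(o).round(3))
pickle.dump((o,P,im),open('B.pkl','wb'))
cv2.imwrite('pics/wB.png',cv2.resize(im[:,:,::-1],None,fx=1.4,fy=1.4))
```

```text
1.7333 [ 0.54556333 -0.14511606  0.29832383] [ 0.09467736  0.25880368 -0.76804971] [[-0.002  1.     0.004]
 [ 0.     0.004 -1.   ]
 [-1.    -0.002 -0.   ]]
```

View pics/wB.png

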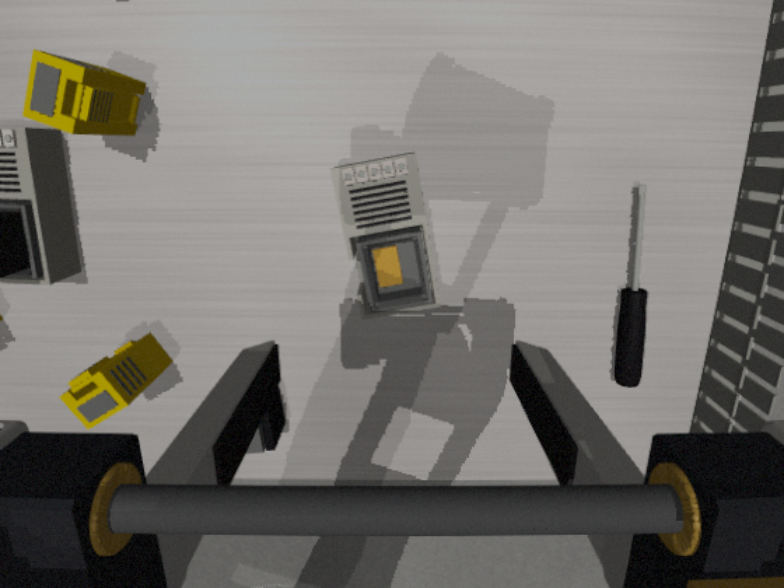

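Run:
```python
from h import *
import pickle
o,P,im=pickle.load(open('B.pkl','rb'))
c=im[95:235,220:330,::-1]; cv2.imwrite('pics/wBc.png',cv2.resize(c,None,fx=4.2,fy=4.2,interpolation=cv2.INTER_CUBIC))
```

```text
(no output)
```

View pics/wBc.png

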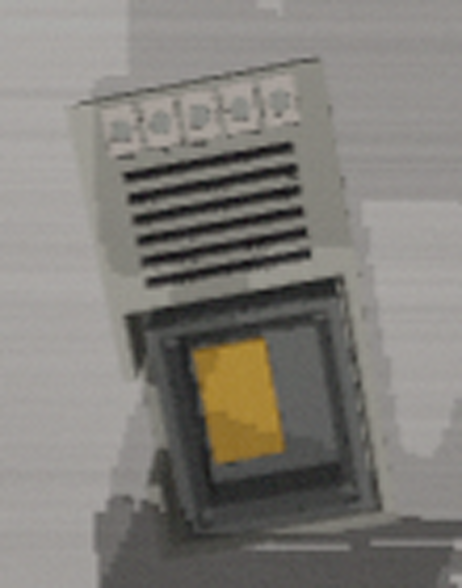

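Run:
```python
from h import *
import pickle
o,P,im=pickle.load(open('B.pkl','rb'))
f=lambda l:[(x/4.2+220-.4,y/4.2+95-.4) for x,y in l]
q=onz(P,f([(73,103),(320,58),(383,512),(125,175),(290,145),(148,283),(308,253)]),.049);print(q.round(4))
yaw=lambda a,b:np.degrees(np.arctan2(*(b-a)[[1,0]]))
print(yaw(q[2],q[1]),yaw(q[1],q[0])-90,yaw(q[4],q[3])-90,yaw(q[6],q[5])-90)
q=onz(P,f([(150,320),(340,278),(382,505),(190,532)]),.055);print(q.round(4),q.mean(0),yaw(q[2],q[1]),yaw(q[3],q[0]),yaw(q[1],q[0])-90,yaw(q[2],q[3])-90)
```

```text
[[ 0.6133 -0.0937  0.049 ]
 [ 0.6255 -0.1612  0.049 ]
 [ 0.4956 -0.1821  0.049 ]
 [ 0.5939 -0.1076  0.049 ]
 [ 0.6022 -0.1533  0.049 ]
 [ 0.5637 -0.1134  0.049 ]
 [ 0.5724 -0.1587  0.049 ]]
9.111724176565492 10.238333057959267 10.377089600033258 10.920850015112421
[[ 0.5542 -0.1143  0.055 ]
 [ 0.5663 -0.1675  0.055 ]
 [ 0.4998 -0.1812  0.055 ]
 [ 0.4911 -0.125   0.055 ]] [ 0.52786992 -0.14700718  0.055     ] 11.578383944280796 9.609565585323187 12.85656154252878 8.753693493619437
```

Emit:
step_arm:
  motion: "100 3 -0.7 0 -0.08 0 0;100 3.5 0 0 -0.08 0 0;100 3.5 0 0 0 0 0;100 3 0 0 0 0 0;100 0 0 0 0 0 0;100 0 0 0 0 0 0"

```text
time: 2.28
tool_pos: [0.536, -0.1475, 0.1681]
ee_rot: [-2.0, 1.567, 2.871]
wrist_force: [-0.0, -0.1, 0.5]
width: 0.0943
```

Run:
```python
from h import *
import pickle
o=robot.get_obs();P=camera_params('wrist');im=snapshot('wrist');print(o['time'],o['tool_pos'],o['wrist_force'],Rt(o).round(3))
pickle.dump((o,P,im),open('B2.pkl','wb'))
cv2.imwrite('pics/wB2.png',im[:,:,::-1])
p=proj(P,[[.524,-.144,.055]])[0];print(p)
x,y=int(p[0])-90,int(p[1])-80
print(x,y)
cv2.imwrite('pics/wB2c.png',cv2.resize(im[y:y+140,x:x+180,::-1],None,fx=4.2,fy=4.2,interpolation=cv2.INTER_CUBIC))
```

```text
2.2833 [ 0.53604387 -0.1474845   0.1681064 ] [-0.0483285  -0.12728591  0.45860145] [[-0.004  0.987  0.158]
 [ 0.001  0.158 -0.987]
 [-1.    -0.004 -0.002]]
[274.45655871 223.4809776 ]
184 143
```

View pics/wB2c.png

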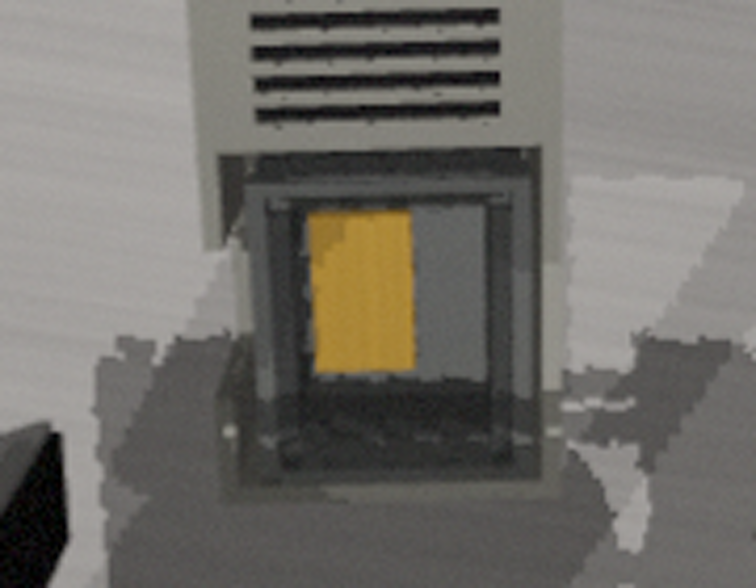

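Run:
```python
from h import *
import pickle
o,P,im=pickle.load(open('B2.pkl','rb'))
g=cv2.cvtColor(im,cv2.COLOR_RGB2GRAY)[170:265,225:325]
g=cv2.resize(g,None,fx=6,fy=6,interpolation=cv2.INTER_CUBIC)
g=cv2.createCLAHE(4,(4,4)).apply(g)
cv2.imwrite('pics/wB2d.png',g)
```

```text
(no output)
```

View pics/wB2d.png

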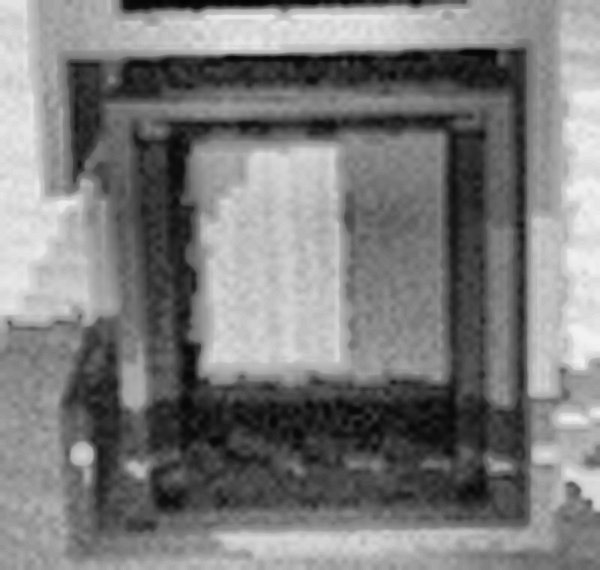

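Run:
```python
from h import *
import pickle
o,P,im=pickle.load(open('B2.pkl','rb'))
f=lambda l:[(x/6+225-.4,y/6+170-.4) for x,y in l]
yaw=lambda a,b:np.degrees(np.arctan2(*(b-a)[[1,0]]))
y0=np.radians(10)
def show(n,l,z):
    q=onz(P,f(l),z)
    print(n,'c',q.mean(0).round(4),'x',np.hypot(*(q[0]-q[3])[:2]).round(4),np.hypot(*(q[1]-q[2])[:2]).round(4),'y',np.hypot(*(q[0]-q[1])[:2]).round(4),np.hypot(*(q[3]-q[2])[:2]).round(4),'yaw',yaw(q[3],q[0]),yaw(q[2],q[1]),yaw(q[1],q[0])-90,yaw(q[2],q[3])-90)
show('outer',[(105,105),(515,95),(527,525),(120,528)],.055)
show('inner',[(138,128),(485,118),(487,500),(153,507)],.055)
show('inner bottom',[(172,130),(452,128),(460,500),(182,505)],.048)
show('pocket',[(68,60),(525,50),(530,522),(70,530)],.049)
# drive body corners in other crop
g=lambda l:[(x/4.2+184-.4,y/4.2+143-.4) for x,y in l]
q=onz(P,g([(190,0),(208,250),(562,0),(562,495),(222,500),(250,20),(498,14),(255,115),(500,107)]),.049)
print(q.round(4),yaw(q[1],q[0]),yaw(q[3],q[2]),yaw(q[3],q[4])-90,yaw(q[6],q[5])-90,yaw(q[8],q[7])-90)
```

```text
outer c [ 0.5248 -0.1464  0.055 ] x 0.0626 0.0635 y 0.0554 0.0586 yaw 9.155429132430246 12.073560854384121 10.59062273487497 9.671298624221976
inner c [ 0.525  -0.1462  0.055 ] x 0.056 0.0563 y 0.047 0.0479 yaw 9.646784347590199 10.562894614248036 10.859302085410249 10.516790154265877
inner bottom c [ 0.5222 -0.1466  0.048 ] x 0.0569 0.0563 y 0.0389 0.0409 yaw 9.204741787250551 11.198530884353545 9.582313423080805 10.330467300872925
pocket c [ 0.5255 -0.1435  0.049 ] x 0.0707 0.0707 y 0.0627 0.0677 yaw 7.117334124201373 11.188801530115285 10.427241760176855 10.307260960007198
[[ 0.5838 -0.0977  0.049 ]
 [ 0.5351 -0.107   0.049 ]
 [ 0.595  -0.1676  0.049 ]
 [ 0.4936 -0.187   0.049 ]
 [ 0.481  -0.1164  0.049 ]
 [ 0.5818 -0.1095  0.049 ]
 [ 0.5904 -0.1561  0.049 ]
 [ 0.5637 -0.1128  0.049 ]
 [ 0.5728 -0.1596  0.049 ]] 10.789419430272382 10.834065702016147 10.140989138892763 10.498090705692206 11.03226361860338
```

Emit:
step_arm:
  motion: "100 -2.5 0 0 0.098 0 0;100 -2.7 0 0 0.098 0 0;100 0 0 -3.83 0 0 0;100 0 0 -3.83 0 0 0;100 0 0 -3.83 0 0 0;100 0 0 -3.83 0 0 0;100 0 0 -3.83 0 0 0;100 0 0 -3.83 0 0 0;100 0 0 -3.83 0 0 0;100 0 0 -3.83 0 0 0;100 0 0 -3.83 0 0 0;100 0 0 0 0 0 0;100 0 0 0 0 0 0;100 0 0 0 0 0 0"

```text
time: 3.5
tool_pos: [0.5511, 0.1973, 0.2242]
ee_rot: [1.619, 1.566, 0.012]
wrist_force: [-0.4, 0.0, 0.2]
width: 0.094
```

Run:
```python
from h import *
import pickle
o=robot.get_obs();P=camera_params('wrist');im=snapshot('wrist');print(o['time'],o['tool_pos'],o['wrist_force'],Rt(o).round(3))
pickle.dump((o,P,im),open('A.pkl','wb'))
cv2.imwrite('pics/wA.png',cv2.resize(im[:,:,::-1],None,fx=1.4,fy=1.4,interpolation=cv2.INTER_CUBIC))
```

```text
3.5 [0.55111122 0.19734735 0.2241674 ] [-0.4295465   0.02844785  0.15432516] [[ 0.004  0.999 -0.035]
 [ 0.    -0.035 -0.999]
 [-1.     0.004 -0.   ]]
```

View pics/wA.png

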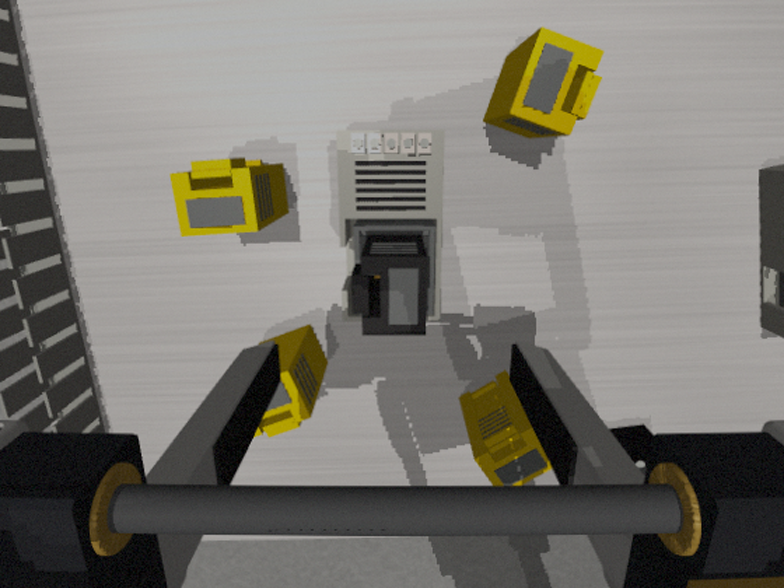

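Run:
```python
from h import *
import pickle
o,P,im=pickle.load(open('A.pkl','rb'))
c=im[145:245,230:330]
c=cv2.convertScaleAbs(c,alpha=1.8,beta=15)
cv2.imwrite('pics/wAc.png',cv2.resize(c[:,:,::-1],None,fx=6,fy=6,interpolation=cv2.INTER_CUBIC))
```

```text
(no output)
```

View pics/wAc.png

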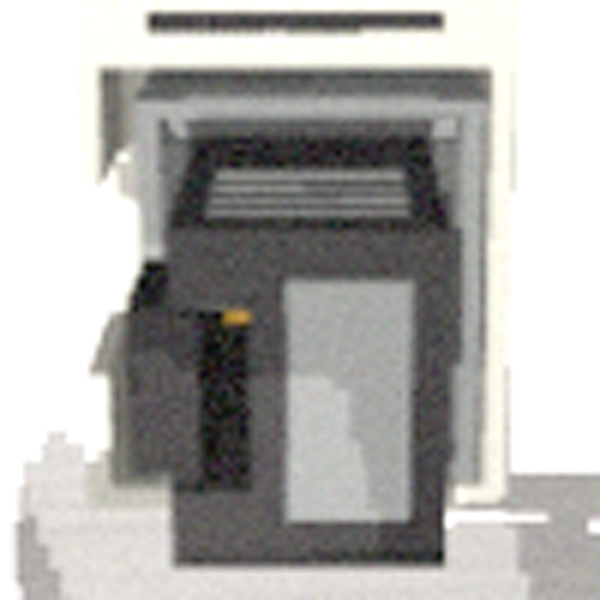

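Run:
```python
from h import *
import pickle
o,P,im=pickle.load(open('A.pkl','rb'))
f=lambda l:[(x/6+230-.4,y/6+145-.4) for x,y in l]
yaw=lambda a,b:np.degrees(np.arctan2(*(b-a)[[1,0]]))
for z in (.1095,.1145,.1195):
    q=onz(P,f([(172,228),(460,230),(445,563),(175,563)]),z)
    print(z,'c',q.mean(0).round(4),'x',np.hypot(*(q[0]-q[3])[:2]).round(4),np.hypot(*(q[1]-q[2])[:2]).round(4),'y',np.hypot(*(q[0]-q[1])[:2]).round(4),np.hypot(*(q[3]-q[2])[:2]).round(4),'yaw',yaw(q[3],q[0]),yaw(q[2],q[1]),yaw(q[1],q[0])-90,yaw(q[2],q[3])-90)
print(onz(P,f([(128,310),(113,480)]),.1105))
q=onz(P,f([(150,17),(440,22),(100,68),(490,72),(490,72),(508,495)]),.049)
print(yaw(q[1],q[0])-90,yaw(q[3],q[2])-90,yaw(q[5],q[4]),q.round(4))
q=onz(P,f([(135,90),(488,95)]),.055);print(yaw(q[1],q[0])-90,q)
# side view of module top corners
Ps=camera_params('side');print(proj(Ps,[[.5515+.024*a,.195+.019*b,.1145] for a in(-1,1) for b in(-1,1)]))
s=cv2.imread('pics/side0.png')[275:360,180:280];cv2.imwrite('pics/sA.png',cv2.convertScaleAbs(cv2.resize(s,None,fx=6,fy=6,interpolation=cv2.INTER_CUBIC),alpha=1.6))
```

```text
0.1095 c [0.5511 0.1966 0.1095] x 0.0486 0.0483 y 0.039 0.0384 yaw -2.6087330070396457 -3.3712173764401236 -2.384289507007054 -1.9611768188108556
0.1145 c [0.5526 0.1966 0.1145] x 0.0477 0.0474 y 0.0383 0.0377 yaw -2.608733007039646 -3.371217376440104 -2.3842895070071535 -1.9611768188107845
0.1195 c [0.5541 0.1965 0.1195] x 0.0468 0.0466 y 0.0376 0.037 yaw -2.6087330070396524 -3.3712173764401094 -2.3842895070070824 -1.9611768188109124
[[0.56508481 0.22139949 0.1105    ]
 [0.54063259 0.22497953 0.1105    ]]
-2.976263319776308 -2.578975474115751 1.807659248237668 [[0.5977 0.2213 0.049 ]
 [0.5953 0.1748 0.049 ]
 [0.5898 0.2299 0.049 ]
 [0.587  0.1668 0.049 ]
 [0.587  0.1668 0.049 ]
 [0.5142 0.1645 0.049 ]]
-2.799296363869459 [[0.58691306 0.22385461 0.055     ]
 [0.58416496 0.16765134 0.055     ]]
[[261.31048988 286.97372007]
 [252.96498565 303.25666805]
 [235.15884168 279.82725256]
 [225.98114837 295.59030081]]
```

View pics/sA.png

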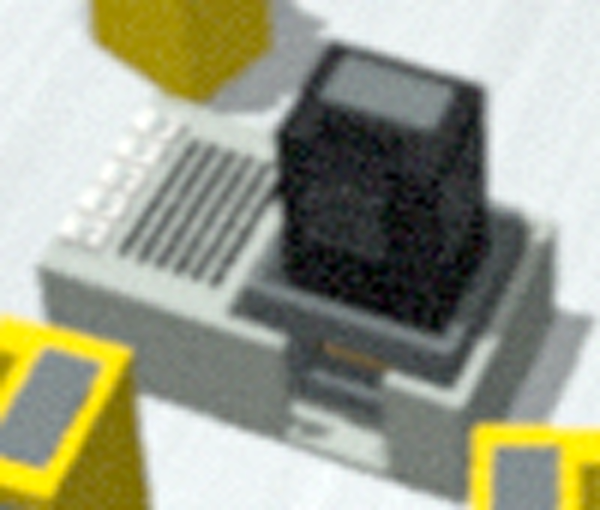

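Emit:
step_arm:
  motion: "100 3 0 0 0.01 0 0;100 3 0 0 0 0 0;100 3 0 0 0 0 0;100 2.5 0 0 0 0 0;100 1.6 0 0 0 0 0;100 0 0 0 0 0 0;100 0 0 0 0 0 0;60 0 0 0 0 0 0;58 0 0 0 0 0 0;58 0 0 0 0 0 0;58 0 0 0 0 0 0;58 0 0 0 0 0 0"

```text
time: 4.55
tool_pos: [0.5505, 0.198, 0.0914]
ee_rot: [1.811, 1.569, 0.195]
wrist_force: [0.7, 0.2, -0.0]
width: 0.0639
```

```bash
cat > st.py <<'E'
from h import *
o=robot.get_obs();R=Rt(o)
print(o['time'],o['tool_pos'].round(4),'F',o['wrist_force'].round(1),'Ftool',(R.T@o['wrist_force']).round(1),'T',o['wrist_torque'].round(2),'w',o['width'],'yaw',np.degrees(np.arctan2(R[1,2],R[0,2]))+90,'tilt',R[:,0].round(4))
E
python3 - <<'E'
from h import *
im=snapshot('wrist');cv2.imwrite('pics/g1.png',im[:,:,::-1])
import st
E
```

```text
4.6 [0.5503 0.198  0.0911] F [ 0.2 -0.8  0.3] Ftool [-0.3  0.2  0.8] T [ 0.01 -0.01  0.07] w 0.060617226977949926 yaw -2.5785292719057225 tilt [ 1.e-03  2.e-04 -1.e+00]
```

View pics/g1.png

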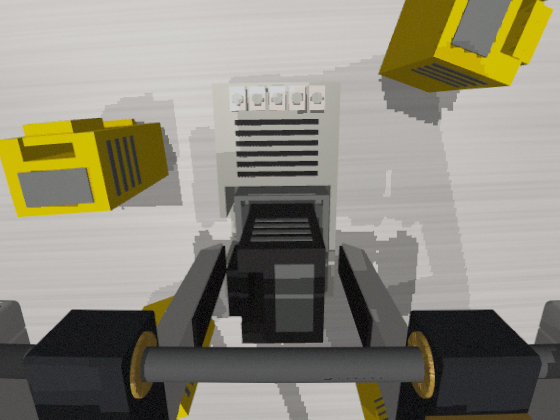

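Emit:
step_arm:
  motion: "54 -0.1 0.15 0.05 0 0 0;52 0 0 0 0 0 0;50 0 0 0 0 0 0;48 0 0 0 0 0 0;47 0 0 0 0 0 0;47 0 0 0 0 0 0;47 0 0 0 0 0 0"

```text
time: 5.18
tool_pos: [0.5518, 0.1978, 0.0918]
ee_rot: [2.468, 1.57, 0.852]
wrist_force: [0.2, 3.0, 1.5]
width: 0.0443
```

```bash
python3 st.py
```

```text
5.1833 [0.5518 0.1978 0.0918] F [0.2 3.  1.5] Ftool [-1.5  0.1 -3. ] T [ 0.65 -0.06  0.  ] w 0.04433938784957822 yaw -2.576237468556215 tilt [ 8.e-04  9.e-04 -1.e+00]
```

Emit:
step_arm:
  motion: "46 0 0 0 0 0 0;45 0 0 0 0 0 0;44 0 0 0 0 0 0;43 0 0 0 0 0 0;42 0 0 0 0 0 0;42 0 0 0 0 0 0;42 0 0 0 0 0 0"

```text
time: 5.77
tool_pos: [0.5518, 0.1971, 0.0916]
ee_rot: [1.036, 1.57, -0.581]
wrist_force: [-0.0, 0.7, 4.2]
width: 0.0394
```

```bash
python3 st.py
```

```text
5.7667 [0.5518 0.1971 0.0916] F [-0.   0.7  4.2] Ftool [-4.2 -0.  -0.7] T [ 0.2  -0.02  0.05] w 0.03943499910681116 yaw -2.5979162814140153 tilt [ 5.e-04 -3.e-04 -1.e+00]
```

Emit:
step_arm:
  motion: "36 0 0 0 0 0 0;36 0 0 0 0 0 0;36 0 0 0 0 0 0;36 -0.1 0 0 0 0 0;36 -0.2 0 0 0 0 0;36 0 0 0 0 0 0"

```text
time: 6.27
tool_pos: [0.5516, 0.1973, 0.0945]
ee_rot: [1.386, 1.571, -0.23]
wrist_force: [1.2, 1.5, 0.1]
width: 0.0377
```

```bash
python3 st.py
```

```text
6.2667 [0.5516 0.1973 0.0945] F [1.2 1.5 0.1] Ftool [-0.1  1.1 -1.5] T [ 0.34 -0.33 -0.03] w 0.037714450417527086 yaw -2.592034422411217 tilt [ 2.e-04 -1.e-04 -1.e+00]
```

Emit:
step_arm:
  motion: "36 -0.3 0 0 0 0 0;36 -0.4 0 0 0 0 0;36 -0.4 0 0 0 0 0;36 -0.4 0 0 0 0 0;36 0 0 0 0 0 0"

```text
time: 6.68
tool_pos: [0.5514, 0.1972, 0.1101]
ee_rot: [-0.536, 1.57, -2.152]
wrist_force: [0.1, -0.5, -1.7]
width: 0.0377
```

```bash
python3 st.py
```

```text
6.6833 [0.5514 0.1972 0.1101] F [ 0.1 -0.5 -1.7] Ftool [1.7 0.1 0.4] T [ 0.06 -0.03 -0.04] w 0.0376851103196769 yaw -2.5958440184015643 tilt [-2.e-04 -3.e-04 -1.e+00]
```

Emit:
step_arm:
  motion: "36 -0.6 0 0 0 0 0;36 -0.8 0 0 0 0 0;36 -1 0 0 0 0 0;36 -2 0 0 0 0 0;36 -2 0 0 0 0 0;36 -2 0 0 0 0 0;36 -2 0 0 0 0 0;36 0 0 0 0 0 0;36 0 0 0 0 0 0"

```text
time: 7.43
tool_pos: [0.5523, 0.1975, 0.2157]
ee_rot: [1.851, 1.567, 0.235]
wrist_force: [0.1, 0.7, -2.7]
width: 0.0374
```

Run:
```python
from h import *
import st
for n in('wrist','side'):
    im=snapshot(n);cv2.imwrite(f'pics/l_{n}.png',im[:,:,::-1])
    if n=='side':
        p=proj(camera_params('side'),[st.o['tool_pos']])[0].astype(int);print(p)
        x,y=p-[50,45]
        cv2.imwrite('pics/l_sc.png',cv2.convertScaleAbs(cv2.resize(im[y:y+95,x:x+100,::-1],None,fx=6,fy=6,interpolation=cv2.INTER_CUBIC),alpha=1.8))
print(delta([.525,-.1462,.215],np.radians(-90+10.6)))
```

```text
7.4333 [0.5523 0.1975 0.2157] F [ 0.1  0.7 -2.7] Ftool [ 2.7  0.1 -0.7] T [ 0.03  0.04 -0.02] w 0.03741505390796807 yaw -2.587442473339678 tilt [ 0.004  0.001 -1.   ]
[240 247]
(array([-0.24653806, -1.03810766, 34.41808444]), array([-0.23023194,  0.00040066,  0.00199773]))
```

View pics/l_wrist.png

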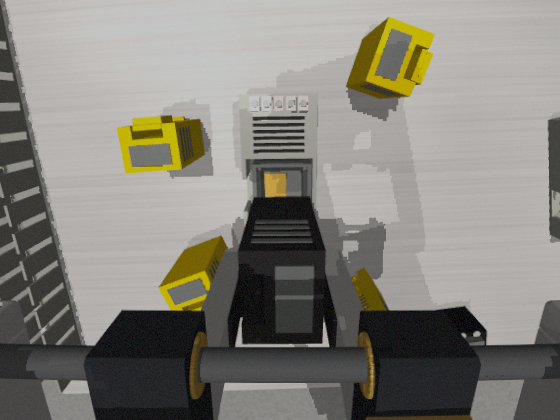

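View pics/l_sc.png

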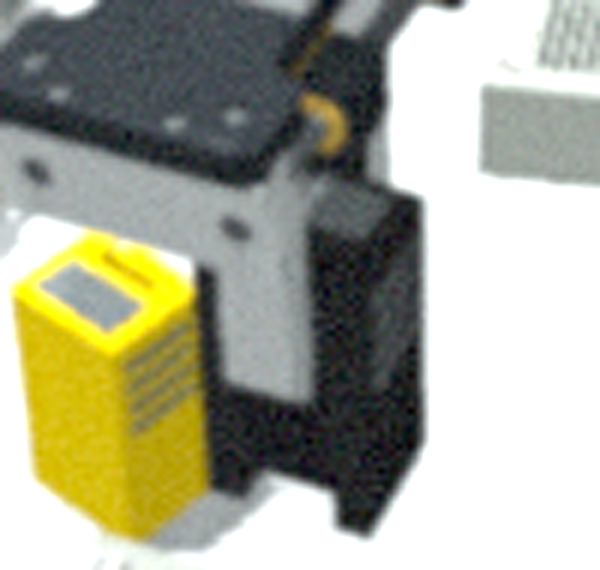

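Run:
```python
from h import *
import st
o=st.o;P=camera_params('wrist');R=Rt(o)
pts=[o['tool_pos']+R@np.array([-.0195,a*.024,b*.019+.0005]) for a,b in((1,-1),(1,1),(-1,1),(-1,-1))]
p=proj(P,pts);print(p)
im=cv2.imread('pics/l_wrist.png');x,y=225,225
c=cv2.convertScaleAbs(cv2.resize(im[y:y+130,x:x+120],None,fx=5,fy=5,interpolation=cv2.INTER_CUBIC),alpha=2.2,beta=20)
for q in p: cv2.circle(c,tuple(((q-[x,y]+.5)*5).astype(int)),4,(0,0,255),1)
cv2.imwrite('pics/l_wc.png',c)
```

```text
7.5333 [0.5509 0.1972 0.2123] F [ 0.2 -0.2 -1.8] Ftool [1.8 0.3 0.2] T [ 0.03  0.01 -0.02] w 0.03726683735106594 yaw -2.5912884454816236 tilt [-2.e-03 -5.e-04 -1.e+00]
[[237.50956011 249.21012186]
 [324.03045639 249.30908858]
 [320.24558818 341.05332582]
 [241.3555891  340.93613266]]
```

View pics/l_wc.png

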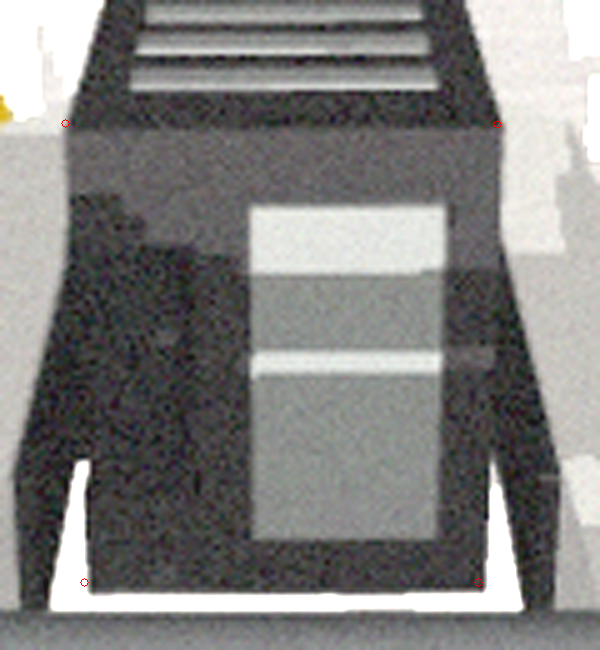

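Emit:
step_arm:
  motion: "36 -0.2 0 0 -0.077 0 0;36 0 0 0 -0.077 0 0;36 0 0 0 -0.076 0 0;36 0 -0.4 1.5 0 0 0;36 0 -0.7 2.6 0 0 0;36 0 -0.8 3.0 0 0 0;36 0 -0.8 3.0 0 0 0;36 0 -0.8 3.0 0 0 0;36 0 -0.8 3.0 0 0 0;36 0 -0.8 3.0 0 0 0;36 0 -0.8 3.0 0 0 0;36 0 -0.8 3.0 0 0 0;36 0 -0.8 3.0 0 0 0;36 0 -0.7 2.6 0 0 0;36 0 -0.4 1.48 0 0 0;36 0 0 0 0 0 0;36 0 0 0 0 0 0;36 0 0 0 0 0 0"

```text
time: 9.03
tool_pos: [0.5257, -0.1339, 0.2142]
ee_rot: [-2.373, 1.568, 2.524]
wrist_force: [0.1, -0.5, -1.7]
width: 0.0374
```

Run:
```python
from h import *
import st
print(delta([.5255,-.1453,.150],np.radians(-90+10.6)))
```

```text
9.0333 [ 0.5257 -0.1339  0.2142] F [ 0.1 -0.5 -1.7] Ftool [1.7 0.  0.5] T [-0.02 -0.04 -0.01] w 0.03737782845717875 yaw 10.611500761346193 tilt [-0.0021  0.0015 -1.    ]
(array([ 6.4183358 , -0.21722858,  1.12785972]), array([ 0.00020242, -0.00187356,  0.00181156]))
```

Emit:
step_arm:
  motion: "36 1 -0.1 0.5 0 0 0;36 1.5 -0.12 0.63 0 0 0;36 1.5 0 0 0 -0.002 0.002;36 1.4 0 0 0 0 0;36 1 0 0 0 0 0;36 0 0 0 0 0 0;36 0 0 0 0 0 0"

```text
time: 9.62
tool_pos: [0.5258, -0.1457, 0.1506]
ee_rot: [0.412, 1.57, -0.973]
wrist_force: [0.8, 0.5, -2.3]
width: 0.0375
```

Run:
```python
from h import *
import st
P=camera_params('wrist');im=snapshot('wrist')
import pickle;pickle.dump((st.o,P,im),open('B3.pkl','wb'))
y,x=130,180
cv2.imwrite('pics/b3.png',cv2.convertScaleAbs(cv2.resize(im[y:y+150,x:x+200,::-1],None,fx=4,fy=4,interpolation=cv2.INTER_CUBIC),alpha=1.7,beta=10))
im=snapshot('side')
cv2.imwrite('pics/b3s.png',cv2.convertScaleAbs(cv2.resize(im[140:260,240:360,::-1],None,fx=5,fy=5,interpolation=cv2.INTER_CUBIC),alpha=1.7,beta=10))
```

```text
9.6167 [ 0.5258 -0.1457  0.1506] F [ 0.8  0.5 -2.3] Ftool [ 2.3  0.8 -0.4] T [-0.02 -0.01 -0.02] w 0.0374677998139165 yaw 10.64560201687955 tilt [ 7.e-04 -1.e-03 -1.e+00]
```

View pics/b3.png

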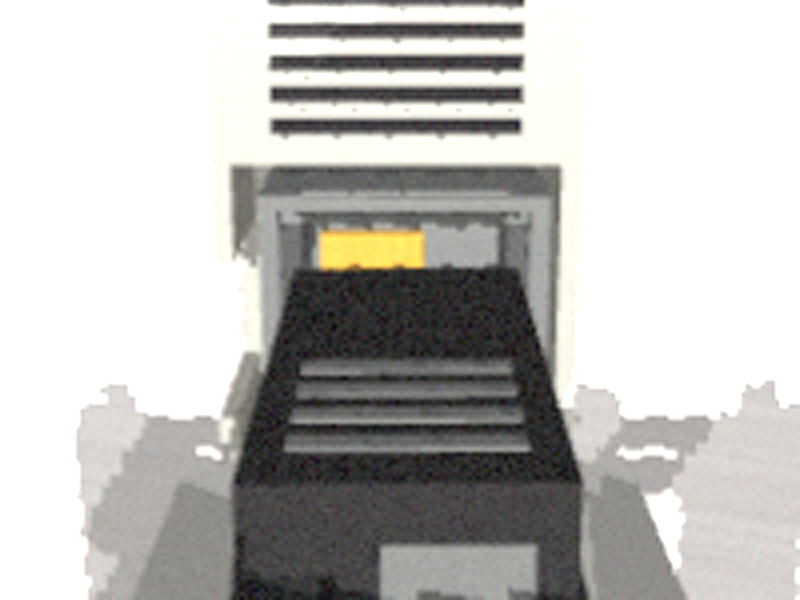

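View pics/b3s.png

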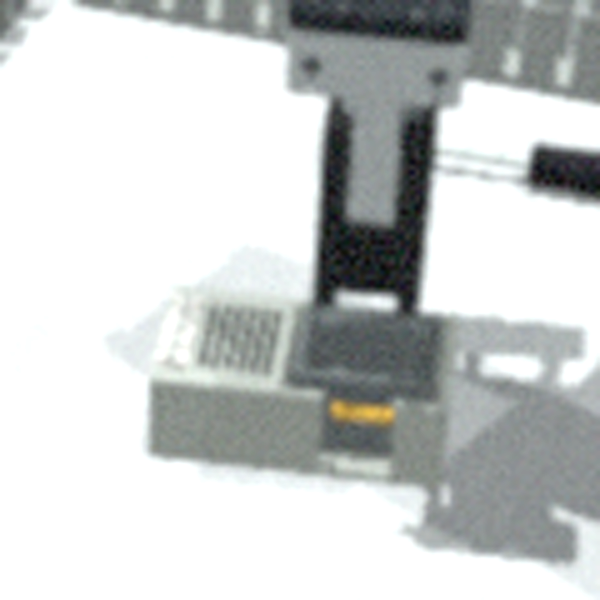

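Run:
```python
from h import *
import pickle
o,P,im=pickle.load(open('B3.pkl','rb'));R=Rt(o)
f=lambda l:[(x/4+180-.4,y/4+130-.4) for x,y in l]
T=lambda q:((q-o['tool_pos'])@R*1000).round(1)
print('foot',T(onz(P,f([(290,268),(520,268)]),.0806)))
for z in (.050,.055,.060):
  print(z,'lead-in top',T(onz(P,f([(278,212),(527,212)]),z)),'rim outer',T(onz(P,f([(262,192),(556,192)]),z)))
  print('wall bottom', T(onz(P,f([(310,225),(500,225)]),z-.007)))
```

```text
foot [[ 70.   23.8 -19.4]
 [ 70.   23.8  20.1]]
0.05 lead-in top [[100.6  26.8 -24.2]
 [100.6  26.8  23.7]] rim outer [[100.6  30.7 -27.2]
 [100.6  30.8  29.2]]
wall bottom [[107.6  22.6 -18.6]
 [107.6  22.6  19.1]]
0.055 lead-in top [[ 95.6  27.9 -23.7]
 [ 95.6  28.   23.3]] rim outer [[ 95.6  31.8 -26.6]
 [ 95.6  31.8  28.7]]
wall bottom [[102.6  23.8 -18.2]
 [102.6  23.8  18.7]]
0.06 lead-in top [[ 90.6  29.  -23.2]
 [ 90.6  29.1  22.9]] rim outer [[ 90.6  32.8 -26.1]
 [ 90.6  32.8  28.1]]
wall bottom [[ 97.6  24.9 -17.9]
 [ 97.6  25.   18.4]]
```

Emit:
step_arm:
  motion: "36 0.8 -0.05 0.03 0 0 0;36 0.8 0 0 0 0 0;36 0.4 0 0 0 0 0;36 0.2 0 0 0 0 0;36 0.2 0 0 0 0 0;36 0 0 0 0 0 0"

```text
time: 10.22
tool_pos: [0.5255, -0.1467, 0.1269]
ee_rot: [0.639, 1.569, -0.747]
wrist_force: [-0.1, -0.7, -2.2]
width: 0.0373
```

```bash
python3 st.py
```

```text
10.2167 [ 0.5255 -0.1467  0.1269] F [-0.1 -0.7 -2.2] Ftool [ 2.2 -0.2  0.7] T [0.09 0.04 0.06] w 0.037301337193560984 yaw 10.583814427474394 tilt [ 0.0014 -0.0013 -1.    ]
```

Emit:
step_arm:
  motion: "36 0.1 0 -0.04 0 0 0;36 0.1 0 0 0 0 0;36 0.1 0 0 0 0 0;36 0.1 0 0 0 0 0;36 0 0 0 0 0 0"

```text
time: 10.63
tool_pos: [0.5256, -0.1464, 0.1233]
ee_rot: [0.739, 1.568, -0.647]
wrist_force: [-0.2, -0.0, -2.0]
width: 0.0376
```

Emit:
step_arm:
  motion: "36 0.1 0 0 0 0 0;36 0.1 0 0 0 0 0;36 0.1 0 0 0 0 0;36 0 0 0 0 0 0"

```text
time: 10.97
tool_pos: [0.5255, -0.1463, 0.1201]
ee_rot: [0.695, 1.568, -0.691]
wrist_force: [0.2, -0.4, -1.7]
width: 0.0376
```

```bash
python3 st.py
```

```text
10.9667 [ 0.5255 -0.1463  0.1201] F [ 0.2 -0.4 -1.7] Ftool [1.7 0.1 0.4] T [0.02 0.05 0.02] w 0.037585160782676146 yaw 10.592026419467288 tilt [ 0.0018 -0.0015 -1.    ]
```

Emit:
step_arm:
  motion: "36 0.1 0 0 0 0 0;36 0.1 0 0 0 0 0;36 0.1 0 0 0 0 0;36 0 0 0 0 0 0"

```text
time: 11.3
tool_pos: [0.5255, -0.1464, 0.1172]
ee_rot: [0.72, 1.568, -0.666]
wrist_force: [0.4, -0.6, -1.7]
width: 0.0379
```

Emit:
step_arm:
  motion: "36 0.1 0 0 0 0 0;36 0.1 0 0 0 0 0;36 0.1 0 0 0 0 0;36 0 0 0 0 0 0"

```text
time: 11.63
tool_pos: [0.5255, -0.1464, 0.1142]
ee_rot: [0.725, 1.568, -0.661]
wrist_force: [-0.2, 0.5, -1.9]
width: 0.0375
```

```bash
python3 st.py
```

```text
11.6333 [ 0.5255 -0.1464  0.1142] F [-0.2  0.5 -1.9] Ftool [ 1.9 -0.1 -0.5] T [0.01 0.07 0.02] w 0.037478523237958764 yaw 10.586056267819615 tilt [ 0.0019 -0.0015 -1.    ]
```

Emit:
step_arm:
  motion: "36 0.1 0 0 0 0 0;36 0.1 0 0 0 0 0;36 0.1 0 0 0 0 0;36 0 0 0 0 0 0"

```text
time: 11.97
tool_pos: [0.5257, -0.1466, 0.1132]
ee_rot: [0.721, 1.567, -0.665]
wrist_force: [-3.3, 0.8, 5.4]
width: 0.0377
```

Emit:
step_arm:
  motion: "36 0.1 0 0 0 0 0;36 0.1 0 0 0 0 0;36 0.1 0 0 0 0 0;36 0 0 0 0 0 0"

```text
time: 12.3
tool_pos: [0.5255, -0.1462, 0.1088]
ee_rot: [0.843, 1.568, -0.543]
wrist_force: [-2.1, 1.3, -0.8]
width: 0.0372
```

```bash
python3 st.py
```

```text
12.3 [ 0.5255 -0.1462  0.1088] F [-2.1  1.3 -0.8] Ftool [ 0.7 -1.8 -1.7] T [ 0.17  0.28 -0.02] w 0.037244523833580984 yaw 10.591221979405233 tilt [ 0.0024 -0.0015 -1.    ]
```

Emit:
step_arm:
  motion: "36 0.1 -0.05 -0.03 0 0 0;36 0.1 0 0 0 0 0;36 0.1 0 0 0 0 0;36 0 0 0 0 0 0"

```text
time: 12.63
tool_pos: [0.525, -0.1463, 0.1046]
ee_rot: [0.621, 1.569, -0.765]
wrist_force: [-1.0, -0.2, -1.2]
width: 0.038
```

```bash
python3 st.py
```

```text
12.6333 [ 0.525  -0.1463  0.1046] F [-1.  -0.2 -1.2] Ftool [ 1.2 -1.   0. ] T [ 0.03 -0.04  0.01] w 0.03804385354976415 yaw 10.586649041453597 tilt [ 0.0015 -0.0015 -1.    ]
```

Emit:
step_arm:
  motion: "36 0.15 0 0 0 0 0;36 0.15 0 0 0 0 0;36 0.15 0 0 0 0 0;36 0.15 0 0 0 0 0;36 0 0 0 0 0 0"

```text
time: 13.05
tool_pos: [0.525, -0.1462, 0.0989]
ee_rot: [0.622, 1.569, -0.764]
wrist_force: [0.3, 0.1, -2.0]
width: 0.0373
```

```bash
python3 st.py
```

```text
13.05 [ 0.525  -0.1462  0.0989] F [ 0.3  0.1 -2. ] Ftool [ 2.   0.3 -0. ] T [ 0.03  0.05 -0.05] w 0.03726168049820462 yaw 10.587235397419775 tilt [ 0.0016 -0.0016 -1.    ]
```

Emit:
step_arm:
  motion: "36 0.15 0 0 0 0 0;36 0.15 0 0 0 0 0;36 0 0 0 0 0 0"

```text
time: 13.3
tool_pos: [0.525, -0.1463, 0.0961]
ee_rot: [0.659, 1.568, -0.727]
wrist_force: [-0.5, 0.2, -1.2]
width: 0.0374
```

Emit:
step_arm:
  motion: "36 0.1 0 0 0 0 0;36 0.1 0 0 0 0 0;36 0 0 0 0 0 0"

```text
time: 13.55
tool_pos: [0.5251, -0.1463, 0.0942]
ee_rot: [0.729, 1.568, -0.657]
wrist_force: [-0.2, 0.4, -1.7]
width: 0.0375
```

Emit:
step_arm:
  motion: "36 0.1 0 0 0 0 0;36 0.1 0 0 0 0 0;36 0 0 0 0 0 0"

```text
time: 13.8
tool_pos: [0.5251, -0.1463, 0.0922]
ee_rot: [0.712, 1.568, -0.674]
wrist_force: [0.3, 1.2, -2.2]
width: 0.0377
```

Emit:
step_arm:
  motion: "36 0.1 0 0 0 0 0;36 0.1 0 0 0 0 0;36 0 0 0 0 0 0"

```text
time: 14.05
tool_pos: [0.5252, -0.1463, 0.091]
ee_rot: [0.788, 1.568, -0.598]
wrist_force: [-1.2, 0.5, 2.8]
width: 0.0376
```

Emit:
step_arm:
  motion: "36 0.1 0 0 0 0 0;36 0.1 0 0 0 0 0;36 0 0 0 0 0 0"

```text
time: 14.3
tool_pos: [0.5253, -0.1463, 0.0889]
ee_rot: [0.789, 1.568, -0.597]
wrist_force: [-2.1, 0.8, 4.6]
width: 0.0376
```

Emit:
step_arm:
  motion: "36 0.1 -0.03 0 0 0 0;36 0.05 0 0 0 0 0;36 0 0 0 0 0 0"

```text
time: 14.55
tool_pos: [0.5252, -0.1463, 0.0881]
ee_rot: [0.901, 1.567, -0.485]
wrist_force: [-3.1, 1.6, 7.1]
width: 0.0376
```

Emit:
step_arm:
  motion: "36 0.1 0 0 0 0 0;36 0 0 0 0 0 0;36 0 0 0 0 0 0"

```text
time: 14.8
tool_pos: [0.5253, -0.1463, 0.0881]
ee_rot: [0.918, 1.567, -0.468]
wrist_force: [-4.3, 2.2, 11.4]
width: 0.0376
```

Emit:
step_arm:
  motion: "36 0 -0.05 -0.02 0 0 0;36 0 0 0 0 0 0"

```text
time: 14.97
tool_pos: [0.5252, -0.1463, 0.088]
ee_rot: [0.969, 1.565, -0.417]
wrist_force: [-3.0, 1.1, 9.8]
width: 0.0379
```

Run:
```python
from h import *
import st
im=snapshot('side')
cv2.imwrite('pics/b4s.png',cv2.convertScaleAbs(cv2.resize(im[140:260,240:360,::-1],None,fx=5,fy=5,interpolation=cv2.INTER_CUBIC),alpha=1.7,beta=10))
P=camera_params('side');m=np.array([.525,-.1463,.05]);print(proj(P,[m]))
```

```text
14.9667 [ 0.5252 -0.1463  0.088 ] F [-3.   1.1  9.8] Ftool [-9.8 -2.7 -1.6] T [ 0.5   0.76 -0.06] w 0.037936962556072026 yaw 10.587967355100943 tilt [ 0.0049 -0.0022 -1.    ]
[[312.85499515 208.45078529]]
```

View pics/b4s.png

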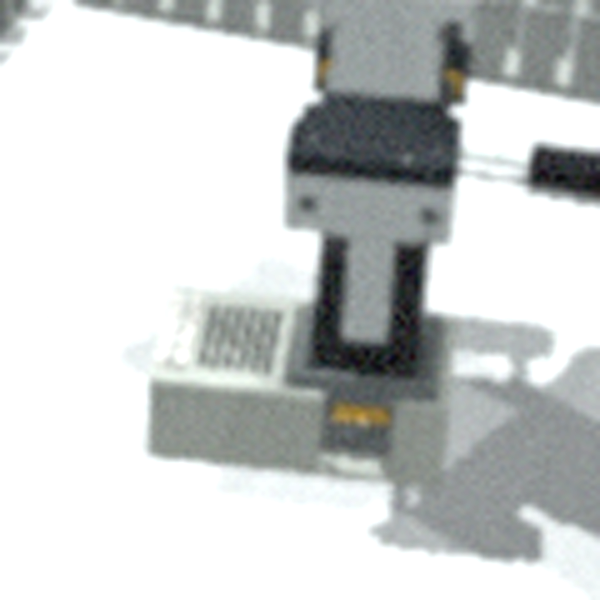

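Emit:
step_arm:
  motion: "36 0.04 0 0 0 0 0;36 0 0 0 0 0 0;41 0 0 0 0 0 0;42 0 0 0 0 0 0;43 0 0 0 0 0 0;44 0 0 0 0 0 0;45 0 0 0 0 0 0"

```text
time: 15.6
tool_pos: [0.5251, -0.1444, 0.0864]
ee_rot: [1.774, 1.566, 0.389]
wrist_force: [-1.9, 5.7, 4.7]
width: 0.0424
```

```bash
python3 st.py
```

```text
15.6 [ 0.5251 -0.1444  0.0864] F [-1.9  5.7  4.7] Ftool [-4.7 -0.8 -5.9] T [1.14 0.16 0.05] w 0.04240193494075534 yaw 10.622309748127563 tilt [ 0.0044  0.0018 -1.    ]
```

Emit:
step_arm:
  motion: "47 0 0 0 0 0 0;49 0 0 0 0 0 0;52 0 0 0 0 0 0;55 0 0 0 0 0 0;60 0 0 0 0 0 0;60 0 0 0 0 0 0"

```text
time: 16.1
tool_pos: [0.5242, -0.147, 0.085]
ee_rot: [0.34, 1.567, -1.046]
wrist_force: [-0.7, -0.4, 0.4]
width: 0.056
```

Run:
```python
from h import *
import st
P=camera_params('wrist');im=snapshot('wrist')
cv2.imwrite('pics/b5.png',cv2.convertScaleAbs(im[:,:,::-1],alpha=1.5,beta=10))
```

```text
16.1 [ 0.5242 -0.147   0.085 ] F [-0.7 -0.4  0.4] Ftool [-0.4 -0.7  0.3] T [ 0.02 -0.02 -0.02] w 0.05599546462625468 yaw 10.571359068812 tilt [ 0.0017 -0.003  -1.    ]
```

View pics/b5.png

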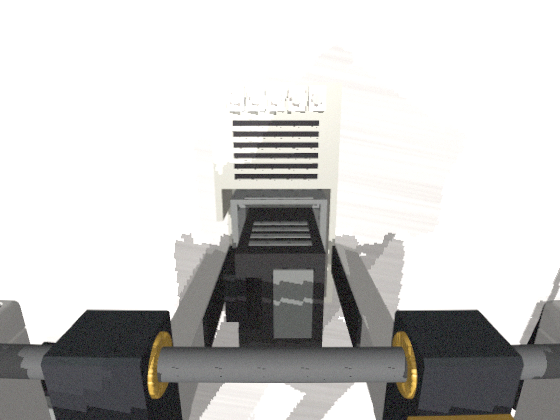

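Emit:
step_arm:
  motion: "80 0 0 0 0 0 0;100 0 0 0 0 0 0;100 0 0 0 0 0 0;100 0 0 0 0 0 0;100 -1 0 0 0 0 0;100 -2 0 0 0 0 0;100 -2.5 0 0 0 0 0;100 -2.5 0 0 0 0 0;100 -2.5 0 0 0 0 0;100 -2.5 0 0 0 0 0;100 0 0 0 0 0 0;100 0 0 0 0 0 0"

```text
time: 17.15
tool_pos: [0.5251, -0.1464, 0.2181]
ee_rot: [0.914, 1.563, -0.472]
wrist_force: [-0.2, 0.2, -0.5]
width: 0.0939
```

Run:
```python
from h import *
import st,pickle
P=camera_params('wrist');im=snapshot('wrist');pickle.dump((st.o,P,im),open('B6.pkl','wb'))
p=proj(P,[[.5247,-.1465,.105]])[0].astype(int);x,y=p-[50,55];print(x,y)
c=cv2.convertScaleAbs(im[y:y+100,x:x+100],alpha=1.8,beta=15)
cv2.imwrite('pics/b6.png',cv2.resize(c[:,:,::-1],None,fx=6,fy=6,interpolation=cv2.INTER_CUBIC))
im=snapshot('side');cv2.imwrite('pics/b6s.png',cv2.convertScaleAbs(cv2.resize(im[150:250,250:350,::-1],None,fx=6,fy=6,interpolation=cv2.INTER_CUBIC),alpha=1.7,beta=10))
```

```text
17.15 [ 0.5251 -0.1464  0.2181] F [-0.2  0.2 -0.5] Ftool [ 0.5 -0.2 -0.2] T [-0.04  0.01  0.03] w 0.09392021801700155 yaw 10.590449139354448 tilt [ 0.007  -0.0036 -1.    ]
230 157
```

View pics/b6.png

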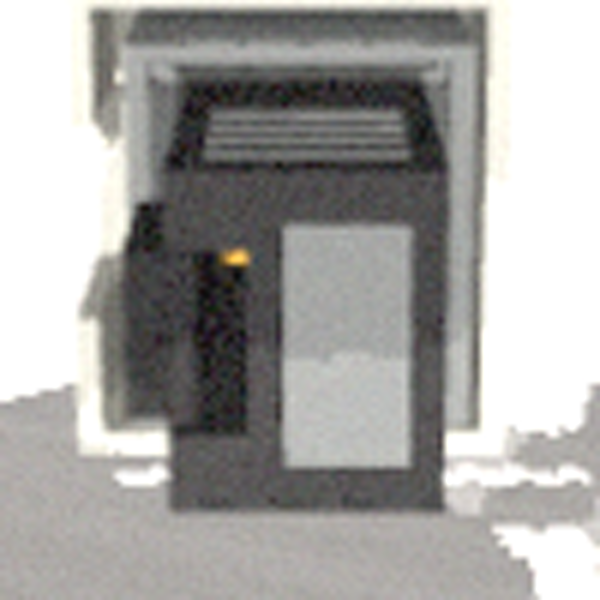

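View pics/b6s.png

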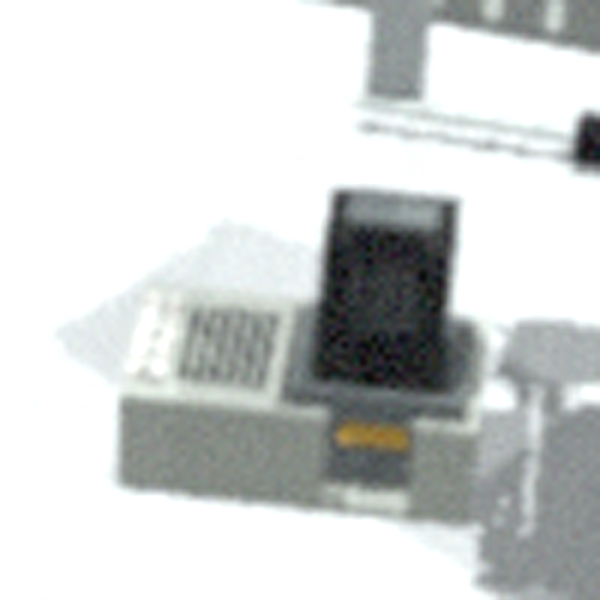

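Run:
```python
from h import *
import pickle
for n,ox,oy,top,pad in (('A',230,145,[(172,228),(460,230),(445,563),(175,563)],[(128,310),(113,480)]),('B6',230,157,[(167,170),(445,170),(443,510),(170,510)],[(128,250),(113,425)])):
    o,P,im=pickle.load(open(n+'.pkl','rb'));R=Rt(o)
    f=lambda l:[(x/6+ox-.4,y/6+oy-.4) for x,y in l]
    for z in(.105,.109,.113):
        q=onz(P,f(top),z);p=onz(P,f(pad),z-.004)
        c=q.mean(0);d=lambda a,b:np.hypot(*(a-b)[:2])*1000
        Y=q[0]+q[3]-q[1]-q[2];Y[2]=0;Y/=np.linalg.norm(Y)
        print(n,z,c.round(4),'x',d(q[0],q[3]).round(1),d(q[1],q[2]).round(1),'y',d(q[0],q[1]).round(1),d(q[2],q[3]).round(1),'pad',((p-c)@Y*1000).round(1),'yaw',np.degrees(np.arctan2(Y[1],Y[0]))-90)
    g=cv2.cvtColor(im,cv2.COLOR_RGB2GRAY)
    for r in ((330,400,450) if n=='A' else (270,340,390)): print(r,g[oy+r//6,ox+10:ox+40])
```

```text
A 0.105 [0.5497 0.1967 0.105 ] x 49.4 49.1 y 39.6 39.0 pad [26.2 28.9] yaw -2.1744861430147324
A 0.109 [0.5509 0.1966 0.109 ] x 48.7 48.4 y 39.1 38.4 pad [25.8 28.5] yaw -2.174486143014775
A 0.113 [0.5521 0.1966 0.113 ] x 48.0 47.7 y 38.5 37.9 pad [25.4 28.1] yaw -2.174486143014647
330 [174 173 176 174 175 174 133  82  75  73  57  40  27  30  27  33  28  34
  26  29  26  30  30  25   8   5  11   6  18  15]
400 [173 171 172 169 157 151 150 138  94  51  56  47  44  40  46  41  44  37
  36  35  36  37  37  24   8  10   6   9  20  17]
450 [115 116 119 115 142 149 124 104  79  59  59  53  41  37  43  38  42  36
  36  37  36  37  32  27   8   5  16  14  13  10]
B6 0.105 [ 0.5233 -0.1473  0.105 ] x 49.2 49.3 y 37.5 38.7 pad [24.7 27.4] yaw 10.56004752051534
B6 0.109 [ 0.5246 -0.1471  0.109 ] x 48.5 48.5 y 37.0 38.1 pad [24.3 27. ] yaw 10.56004752051534
B6 0.113 [ 0.5258 -0.1468  0.113 ] x 47.8 47.8 y 36.4 37.5 pad [24.  26.6] yaw 10.560047520515255
270 [147 147 145 146 143 112  78  78  70  69  50  29  30  26  24  30  27  31
  34  23  24  25  21  14   4   8  18  18  14   0]
340 [149 148 140 128 129 127  96  61  56  53  44  33  26  25  26  25  10  19
  16  28  27  30  15  17   6  10  22  13   0  20]
390 [ 88  88 105 121 127 141 124  74  58  69  63  41  40  36  33  32  35  32
  37  36  39  32  26  21  19  11  17  21  15  17]
```

Run:
```python
from h import *
P=camera_params('side')
for c,yaw,z in (((.5518,.1966),-2.6,.1115),((.525,-.147),10.6,.1095),((.525,-.147),10.6,.1125)):
    X=np.array([np.cos(np.radians(yaw)),np.sin(np.radians(yaw))]);Y=np.array([-X[1],X[0]])
    print(proj(P,[np.r_[np.array(c)+a*.024*X-.019*Y,z] for a in(1,-1)]))
```

```text
[[235.42131746 281.34608801]
 [261.04657722 289.39957107]]
[[304.69295251 181.16045336]
 [325.99174623 183.25605769]]
[[304.75889275 180.05608791]
 [326.09502029 182.14988822]]
```

Run:
```python
from h import *
im=snapshot('top');cv2.imwrite('pics/end.png',cv2.convertScaleAbs(im[:,:,::-1],alpha=1.4))
print(robot.close_job())
```

```text
the job is handed in; nothing more can be done
None
```

View pics/end.png

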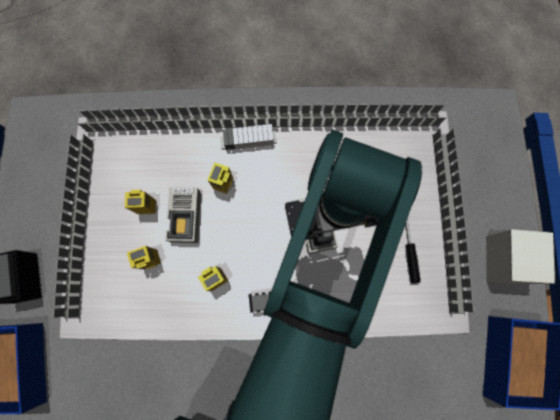

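I moved the module from drive A to drive B, turned the same way with its tab on the notched side, and handed the job in at about 17 s. I pinched the tab in, lifted the module straight out with no jerk on the latch, and lowered it into drive B's bay by feel. I pressed until the wrist read about 11 N upward and stopped sinking, then let go and backed the gripper off.

**Last checks that agreed:**
- The tab pad stands about 24–25 mm from the centre line. Pressed in, it would be 20 mm, so it has sprung out.
- In the side view the module's top lies at about 0.1095 m, which is the latched height. Unlatched it would sit about 2.5 mm higher.
- The final top picture shows drive A's bay empty and the yellow look-alikes, terminal row and screwdriver where they started. The arm partly hides drive B and part of the contactor.

**Weaker or disagreeing checks:**
- The wrist-camera size check could not tell the top's height to 2–3 mm.
- The pad measurement varied by about 3 mm between its two edge points. Drive A's pad, known to be out, read 25–29 mm by the same method.
- As the jaws opened, the tool crept about 2 mm towards the tab and 2 mm down, with side forces under 6 N.
- I did no pull test on the latch.

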